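Seal the storeroom food tub: seat the gasketed lid and snap its four clips crosswise

TASK

Seal the grey food tub: with all its clips still up, press the white lid down round its edge, point by point, until it is fully home at all four corners. Then swing the four steel clips in over the lid and snap them down flat in opposite-corner order - one clip, then the one diagonally across from it, then the other two. Leave the other things on the table where they are.

Things in the scene. Friction and masses are not known exactly. Their poses are not given: they have to be found in the camera images.
- tub: Grey plastic food tub standing on the table and fixed to it, 160 (its x) x 220 (its y) mm, straight walls, rim 110 mm above its underside. Origin: centre of the underside, z up, y along the long sides. The clips are hinged on its two long sides (x = +/-91 mm).
- lid: White gasketed plastic lid lying loose on the tub, 164 x 226 x 6 mm, 0.35 kg. Origin: centre of its flat underside, axes nearly the tub's. Starts 4 mm proud on the gasket (origin 114 mm above the table); fully home its underside lies on the rim (110 mm). Until all four corners are home it rocks, and the corner opposite a pressed one may rise to 8 mm proud.
- lid_corner_a (a point): Point to press on the lid's top face at its +x +y corner: lid x 62, y 95 mm, over that corner's gasket, stiff by friction: push straight down about 4 mm with 8 to 15 N and it stays home. 120 mm above the table at the start, 116 mm when home.
- lid_corner_b (a point): Point to press on the lid's top face at its +x -y corner: lid x 62, y -95 mm, over that corner's gasket, stiff by friction: push straight down about 4 mm with 8 to 15 N and it stays home. 120 mm above the table at the start, 116 mm when home.
- lid_corner_c (a point): Point to press on the lid's top face at its -x -y corner: lid x -62, y -95 mm, over that corner's gasket, stiff by friction: push straight down about 4 mm with 8 to 15 N and it stays home. 120 mm above the table at the start, 116 mm when home.
- lid_corner_d (a point): Point to press on the lid's top face at its -x +y corner: lid x -62, y 95 mm, over that corner's gasket, stiff by friction: push straight down about 4 mm with 8 to 15 N and it stays home. 120 mm above the table at the start, 116 mm when home.
- clip_a (a joint): Hinge of the steel clip at the tub's +x +y corner (diagonally across from clip_c): a flat lever 42 mm long, 30 wide, 5 thick. 0 rad = snapped flat over the lid's edge, pointing inward, top face 124 mm above the table (lip at the free end 127 mm); 1.57 = upright; more leans outward (stop at 2.0). Starts 1.25 to 1.75 and stays if left there.
- clip_a_hinge (a point): Middle of that clip's hinge axis, tub x 91, y 55 mm, 121 mm above the table; axis along the tub's y. Swung inward the lever moves with light friction (0.06 N m) to about 0.65 rad, then a catch resists with up to about 0.18 N m (7 N at 25 mm from the hinge); past about 0.3 rad it snaps to 0 by itself and holds.
- clip_b (a joint): Hinge of the steel clip at the tub's +x -y corner (diagonally across from clip_d): a flat lever 42 mm long, 30 wide, 5 thick. 0 rad = snapped flat over the lid's edge, pointing inward, top face 124 mm above the table (lip at the free end 127 mm); 1.57 = upright; more leans outward (stop at 2.0). Starts 1.25 to 1.75 and stays if left there.
- clip_b_hinge (a point): Middle of that clip's hinge axis, tub x 91, y -55 mm, 121 mm above the table; axis along the tub's y. Swung inward the lever moves with light friction (0.06 N m) to about 0.65 rad, then a catch resists with up to about 0.18 N m (7 N at 25 mm from the hinge); past about 0.3 rad it snaps to 0 by itself and holds.
- clip_c (a joint): Hinge of the steel clip at the tub's -x -y corner (diagonally across from clip_a): a flat lever 42 mm long, 30 wide, 5 thick. 0 rad = snapped flat over the lid's edge, pointing inward, top face 124 mm above the table (lip at the free end 127 mm); 1.57 = upright; more leans outward (stop at 2.0). Starts 1.25 to 1.75 and stays if left there.
- clip_c_hinge (a point): Middle of that clip's hinge axis, tub x -91, y -55 mm, 121 mm above the table; axis along the tub's y. Swung inward the lever moves with light friction (0.06 N m) to about 0.65 rad, then a catch resists with up to about 0.18 N m (7 N at 25 mm from the hinge); past about 0.3 rad it snaps to 0 by itself and holds.
- clip_d (a joint): Hinge of the steel clip at the tub's -x +y corner (diagonally across from clip_b): a flat lever 42 mm long, 30 wide, 5 thick. 0 rad = snapped flat over the lid's edge, pointing inward, top face 124 mm above the table (lip at the free end 127 mm); 1.57 = upright; more leans outward (stop at 2.0). Starts 1.25 to 1.75 and stays if left there.
- clip_d_hinge (a point): Middle of that clip's hinge axis, tub x -91, y 55 mm, 121 mm above the table; axis along the tub's y. Swung inward the lever moves with light friction (0.06 N m) to about 0.65 rad, then a catch resists with up to about 0.18 N m (7 N at 25 mm from the hinge); past about 0.3 rad it snaps to 0 by itself and holds.
- tin: Bystander: food tin, 66 mm across, 85 mm tall, beside the tub's +y end. Origin under its centre.
- tape: Bystander: cardboard roll core, 90 mm across, 48 mm tall, beside the tub's -y end. Origin under its centre.
- jar: Bystander: glass jar, 70 mm across, 100 mm tall, on the left. Origin under its centre.
- drink: Bystander: green drink bottle, 64 mm across, 210 mm tall, on the right. Origin under its centre.
- carton_s: Bystander: small carton 140 x 100 x 80 mm, on the left. Origin under its centre.
- scoop: Bystander: steel spoon lying flat on the table at the robot's right. Origin near its middle, level with the table.
- bowl: Bystander: steel bowl, 120 mm across, 50 mm tall, to the right. Origin under its centre.

How it is judged:
By the outcome, as a careful person would: the job done as asked, in the order asked, and still so for the second after the job is handed in, with the robot touching nothing.
It also fails if it takes over 64 s, if anything falls off the work surface, if the arm or the gripper's body presses on something with over 40 N, if the wrist force passes 120 N, or if a joint passes its speed limit or range.

ROBOT

A 6-joint arm with a two-finger parallel gripper is mounted at the origin on the work surface. World frame = base frame: x ahead of the robot, y to its left, z up, the work surface at z = 0. Lengths are in m, angles in rad, forces in N, time in s.
With the tool pointing down it reaches from about 0.3 to 0.775 m from the base axis. Payload 14.6 kg.
Tool frame: the origin (TCP) lies midway between the tips of the shut fingers; the grasp point (between the pads) lies 19 mm behind it (r.grasp_offset is the distance from the TCP to the grasp point, in m); z points along the fingers, y is the direction in which the jaws open and shut (so a half turn about z gives the same grasp; the last joint's range is limited). The gripper opens to 85 mm and grips with 20 to 120 N. Pads are 22 mm wide; open, the fingers measure 114 mm over their backs; the gripper's body (76 mm by 85 mm) begins 54 mm behind the grasp point. The pads swing forward as they close: fully open they stand 13 mm farther back than shut.
Start: joints at [-1.287, 0.3, 1.521, -0, 1.321, -0.067], TCP at [0.189, -0.516, 0.231] pointing down, gripper open.
Joint ranges: [-3.03, 3.03], [-0.79, 2.21], [0.23, 2.52], [-1.04, 4.18], [0, 3.07], [-2.55, 2.55]. Speed limits (rad/s): [2.22, 2.22, 2.57, 3.14, 3.14, 3.14].

INTERFACE

Orientations are given as a unit quaternion [x, y, z, w].
In Python, from rig import sense, camera, close_job, r gives the robot as it stands.
- The arm moves only by the tool servo_tool, never from a script. Its arguments are lists of equal length, an entry for each row: "dp": the shift along the tool's x, y, z in m, a list of three; "turn": the turn, a rotation vector about the tool's x, y, z in rad, a list of three; "hand": the closure, from 0 (fully open) to 1 (shut). A call has 1 to 10 rows; each row is the pose to reach, as a shift and turn from the pose commanded when the call began, along the tool's axes at that moment; what a row does not reach only later rows make up. A row lasts 1/12 s, in which the tool goes at most 41.7 mm and 7.16 degrees, less where a joint would pass 70% of its speed; a pose out of reach is approached as far as the arm can. A call with a gripper value outside its range is refused whole. The fingers move at their own pace and stop on an object; the grip force is fixed at half the most. Time passes only in rows, so rows that repeat a pose let the fingers close. It gives the time, the measured TCP pose, the force and the opening at its end, in the units of the state.
- sense(): the state, without advancing time (a new reading comes with each control period).
- camera(name): name is "scene" or "top" or "wrist"; returns a dict with "pixels" (400x640x3 uint8, blue, green, red), "range_z" (400x640 float32, m along the optical axis (not along the pixel's ray), 0 where there is no reading), "intrinsics" (3x3 intrinsics, pixels), "rvec" (rotation vector, rad) and "tvec" (3), from world to camera coordinates, as OpenCV has them. Camera axes: x right, y down, z forward; pixel columns grow to the right and rows downward; lengths in m; the calibration is good to about 2 mm. A picture is of the moment at which its call begins.
- close_job(): hands the job in, once; it reports no verdict.
The state is a dict: "t": time; "joint_pos": joint angles; "dq": joint speeds; "joint_efforts": joint torques, N m; "eef_pos": TCP position; "ee_rot": TCP orientation; "ft_force": force on the tool from outside, world axes, zero at the start; "ft_torque": the same for the moment, N m; "gripper_width": finger opening in m.
Only numpy, scipy, OpenCV 4.12 (cv2) and the standard library are available. Lean on these libraries where they do the work, as an engineer would, in place of code of your own. Each camera call takes 0.05 s, during which the arm holds its last target.

## Working session

There is one attempt and no reset: what is moved stays moved. The work goes in short steps, Python scripts to look and compute and a tool call to move; the robot and the scene stay as the last step left them, time stands still between calls to the robot, and variables do not carry over. Pictures are saved under pics/ and viewed, and the job is handed in when it is done.

Besides the shell and the picture viewer there is one more tool, called after "Emit:" as a command line: name --argument value ..., lists and objects as JSON in quotes. servo_tool: Moves the arm, as the interface text tells. Its arguments: {"type":"object","properties":{"dp":{"type":"array"},"turn":{"type":"array"},"hand":{"type":"array"}},"required":["dp","turn","hand"]}

```bash
ls; mkdir -p pics
cat > h.py <<'E'
import numpy as np, cv2
from rig import sense, camera, close_job, r
def snap(name,fn):
    c=camera(name); cv2.imwrite('pics/'+fn+'.png',c['pixels']); np.savez('pics/'+fn+'.npz',**{k:c[k] for k in c}); return c
def RT(c):
    return cv2.Rodrigues(np.array(c['rvec'],float))[0], np.array(c['tvec'],float).ravel()
def plane(c,u,v,z):
    R,t=RT(c); d=R.T@np.linalg.inv(c['intrinsics'])@np.array([u,v,1.]); o=-R.T@t
    return o+d*(z-o[2])/d[2]
def cloud(c):
    R,t=RT(c); z=c['range_z'].astype(float); v,u=np.mgrid[:400,:640]
    p=np.stack([u,v,np.ones_like(u)],-1)@np.linalg.inv(c['intrinsics']).T*z[...,None]
    return (p-t)@R
E
python3 - <<'E'
from h import *
s=sense();print({k:np.round(v,4) for k,v in s.items()})
print(r.grasp_offset)
for n in ['top','scene']:
    c=snap(n,n+'0'); R,t=RT(c); print(n,-R.T@t, c['intrinsics'])
E
```

```text
pics
{'t': np.float64(0.0), 'joint_pos': array([-1.2866,  0.3005,  1.5216, -0.    ,  1.3207, -0.0666]), 'dq': array([ 0.0017, -0.0003, -0.0013, -0.0003, -0.0016, -0.001 ]), 'joint_efforts': array([ 1.10000e-03, -5.43496e+01, -3.61791e+01, -1.00000e-04,
        4.00000e-03,  1.00000e-04]), 'eef_pos': array([ 0.1889, -0.5163,  0.2307]), 'ee_rot': array([ 9.847e-01,  1.745e-01, -1.000e-04, -6.000e-04]), 'ft_force': array([ 0.2236, -0.0768, -0.0015]), 'ft_torque': array([0.0095, 0.0127, 0.0214]), 'gripper_width': np.float64(0.0853)}
0.0187
top [ 0.39221656 -0.00140615  1.04126565] [[363.10358754   0.         317.11700453]
 [  0.         363.10358754 200.21521251]
 [  0.           0.           1.        ]]
scene [ 1.34162966 -0.25710775  1.21764589] [[490.49305255   0.         322.6114472 ]
 [  0.         490.49305255 194.87724146]
 [  0.           0.           1.        ]]
```

View pics/top0.png

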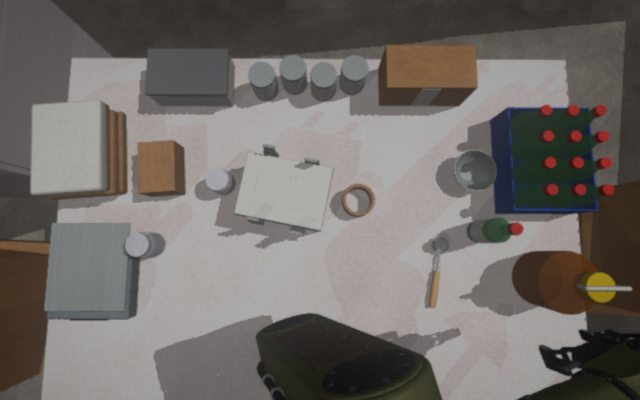

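View pics/scene0.png

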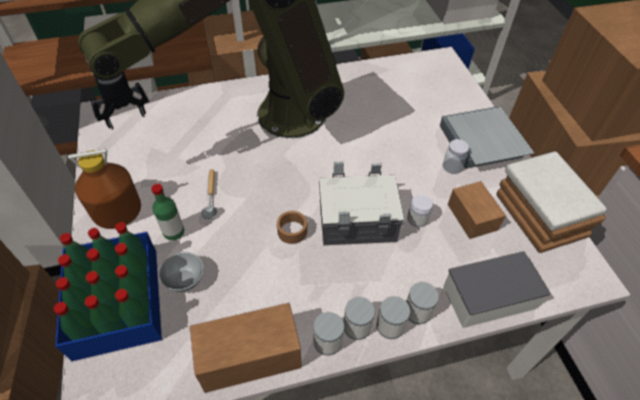

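The lid in the top view is at about (285,190) px. The tin (220,181) lies at its left, so tub +y is roughly world +y. The clips show at (269,150), (312,161), (256,220) and (301,230).

Run:
```python
from h import *
c=dict(np.load('pics/top0.npz')); P=cloud(c)
c2=dict(np.load('pics/scene0.npz')); P2=cloud(c2)
for nm,Q in [('top',P),('scene',P2)]:
    m=(abs(Q[...,2]-0.12)<0.012)&(abs(Q[...,1]-0.08)<0.2)&(abs(Q[...,0]-0.42)<0.2)
    m=cv2.morphologyEx(m.astype(np.uint8),cv2.MORPH_OPEN,np.ones((9,9)))
    n,l,st,ce=cv2.connectedComponentsWithStats(m); i=1+np.argmax(st[1:,4]); m=l==i
    q=Q[m]; print(nm,st[i],'z',np.median(q[:,2]),np.percentile(q[:,2],[5,95]))
    print(cv2.minAreaRect((q[:,:2]*1000).astype(np.float32)))
# colour-based, top
g=c['pixels'].min(2); roi=np.zeros_like(g); roi[140:245,225:345]=1
im=cv2.resize(c['pixels'][130:250,200:380],None,fx=4.4,fy=4.4,interpolation=cv2.INTER_CUBIC); cv2.imwrite('pics/topz.png',im)
im=cv2.resize(c2['pixels'][150:255,300:450],None,fx=5,fy=5,interpolation=cv2.INTER_CUBIC); cv2.imwrite('pics/scz.png',im)
```

```text
top [ 236  155   96   74 5395] z 0.11999976247730089 [0.11722434 0.12279077]
((526.1204833984375, 84.80184936523438), (225.82125854492188, 163.98660278320312), 78.98854064941406)
scene [ 320  175   82   47 3181] z 0.12178873942121812 [0.11787882 0.1254888 ]
((526.67333984375, 87.13213348388672), (225.8330078125, 171.53463745117188), 79.13150024414062)
```

Run:
```python
from h import *
c=dict(np.load('pics/top0.npz')); P=cloud(c)
# clip points: higher than 0.128
for nm in ['top0','scene0']:
    Q=cloud(dict(np.load(f'pics/{nm}.npz')))
    m=(Q[...,2]>0.130)&(Q[...,2]<0.2)&(abs(Q[...,1]-0.08)<0.17)&(abs(Q[...,0]-0.42)<0.14)
    n,l,st,ce=cv2.connectedComponentsWithStats(m.astype(np.uint8))
    for i in range(1,n):
        if st[i,4]>5:
            q=Q[l==i]; print(nm,ce[i].round(),st[i,4],q.mean(0).round(4),q.min(0).round(3),q.max(0).round(3))
```

```text
top0 [253. 219.] 53 [0.4492 0.1544 0.1573] [0.444 0.142 0.131] [0.457 0.169 0.167]
top0 [296. 232.] 65 [0.4195 0.0496 0.1561] [0.411 0.034 0.131] [0.427 0.065 0.165]
scene0 [338. 167.] 107 [0.4223 0.0528 0.1489] [0.413 0.036 0.13 ] [0.433 0.067 0.17 ]
scene0 [376. 167.] 92 [0.451  0.1576 0.1517] [0.441 0.142 0.13 ] [0.458 0.173 0.168]
```

View pics/topz.png

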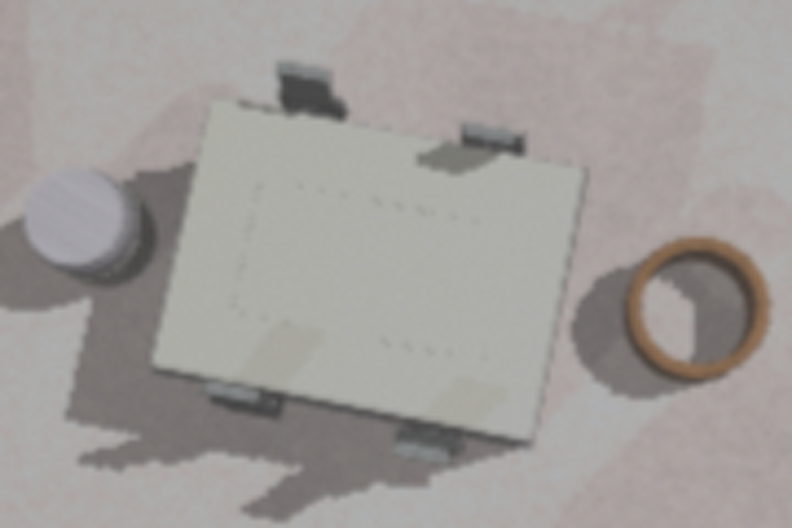

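View pics/scz.png

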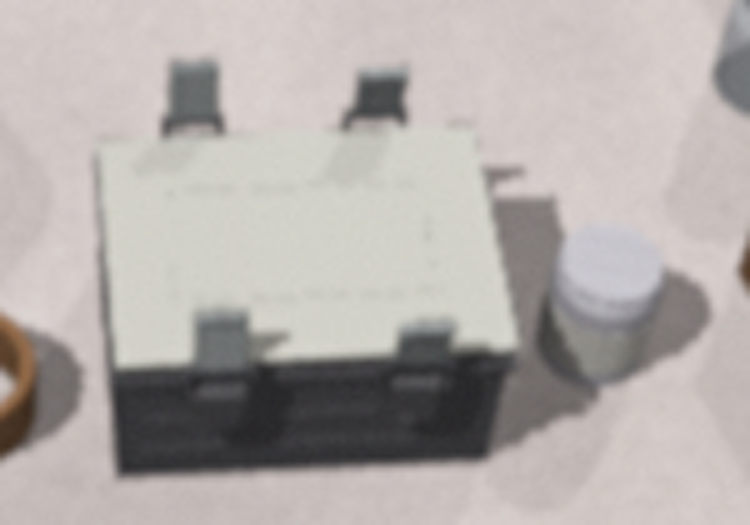

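```bash
cat >> h.py <<'E'
from scipy.spatial.transform import Rotation as Ro
YAW=np.radians(-11.0); C=np.array([0.5262,0.0852])
ex=np.array([np.cos(YAW),np.sin(YAW)]); ey=np.array([-ex[1],ex[0]])
def W(x,y,z): return np.r_[C+x/1000*ex+y/1000*ey,z/1000]
def dp(p,yaw=True):
    s=sense(); R=Ro.from_quat(s['ee_rot'])
    T=Ro.from_matrix(np.c_[np.r_[ex,0],np.r_[-ey,0],[0,0,-1]])
    print('dp',np.round(R.inv().apply(p-s['eef_pos']),4),'turn',np.round((R.inv()*T).as_rotvec(),4))
def st():
    s=sense(); d=s['eef_pos'][:2]-C
    print('t',round(float(s['t']),2),'tub mm',np.round([d@ex*1e3,d@ey*1e3,s['eef_pos'][2]*1e3],1),'F',np.round(s['ft_force'],1),'w',round(float(s['gripper_width']),4),'q6',np.round(s['joint_pos'][5],2))
E
python3 - <<'E'
from h import *
for n in 'top0','scene0':
  Q=cloud(dict(np.load(f'pics/{n}.npz')))
  m=(Q[...,2]>0.126)&(Q[...,2]<0.19); d=Q[...,:2]-C; X=d@ex*1e3;Y=d@ey*1e3
  for k,(sx,sy) in dict(a=(1,1),b=(1,-1),c=(-1,-1),d=(-1,1)).items():
    mm=m&(abs(X-sx*88)<35)&(abs(Y-sy*55)<25)
    if mm.sum(): print(n,k,mm.sum(),'x',X[mm].min(),X[mm].max(),'y',np.median(Y[mm]),'zmax',Q[...,2][mm].max())
    i=Q[...,2]*mm; j=np.unravel_index(i.argmax(),i.shape); print('  top pt x',X[j],Y[j])
dp(W(62,95,150))
E
```

```text
top0 a 93 x 88.44873697471452 100.11824480009474 y 53.61905575548026 zmax 0.16506322725901626
  top pt x 95.12847202743423 68.11163121579214
top0 b 39 x 78.1026823485699 85.27176786477224 y -56.038551682385304 zmax 0.16479692986876623
  top pt x 82.74366974515945 -63.07623757782764
top0 c 69 x -104.13949401768488 -89.97864870698976 y -55.47694884482121 zmax 0.16508205193437123
  top pt x -98.54501173495278 -45.458417287056704
top0 d 57 x -93.47667119210718 -84.24357319549607 y 53.64487156122392 zmax 0.16669748111424607
  top pt x -91.09159173438107 64.31703816462276
scene0 a 93 x 60.04827481337099 101.8610702551581 y 55.79867086205744 zmax 0.1669601268820655
  top pt x 99.57154644926324 60.512431830421754
scene0 b 136 x 74.41704517887979 94.3156482858188 y -52.41300693057053 zmax 0.16792784950248205
  top pt x 86.8158250983789 -61.78948363681144
scene0 c 125 x -103.18854267654707 -57.25372696716129 y -52.68544917004714 zmax 0.17006650284935312
  top pt x -96.1254940164132 -53.936734627561826
scene0 d 107 x -95.03785184179034 -54.38080160551278 y 56.76493476899939 zmax 0.16849126651860175
  top pt x -88.2644838855394 47.599750793198915
dp [ 0.6256 -0.4982  0.0813] turn [-1.000e-03  2.000e-04  5.428e-01]
```

Emit:
servo_tool --dp '[[0,0,-0.04],[0,0,-0.07],[0.05,-0.04,-0.07],[0.625,-0.498,-0.07],[0.625,-0.498,-0.07],[0.625,-0.498,-0.07],[0.625,-0.498,-0.07],[0.625,-0.498,-0.07],[0.625,-0.498,-0.07],[0.625,-0.498,-0.07]]' --turn '[[0,0,0],[0,0,0],[0,0,0.1],[0,0,0.543],[0,0,0.543],[0,0,0.543],[0,0,0.543],[0,0,0.543],[0,0,0.543],[0,0,0.543]]' --hand '[1,1,1,1,1,1,1,1,1,1]'

```text
t: 0.93
eef_pos: [0.359, -0.2367, 0.3013]
ee_rot: [0.995, -0.096, -0.0, -0.0]
ft_force: [0.9, -0.7, -0.1]
gripper_width: -0.0002
```

```bash
python3 -c "
from h import *
st();dp(W(62,95,300));dp(W(62,95,150))"
```

```text
t 0.93 tub mm [-102.8 -347.9  301.3] F [ 0.9 -0.7 -0.1] w -0.0002 q6 1.1
dp [ 0.1645 -0.443   0.0013] turn [-0.      0.     -0.0006]
dp [ 0.1645 -0.443   0.1513] turn [-0.      0.     -0.0006]
```

Emit:
servo_tool --dp '[[0.165,-0.443,0],[0.165,-0.443,0],[0.165,-0.443,0],[0.165,-0.443,0],[0.165,-0.443,0],[0.165,-0.443,0],[0.165,-0.443,0],[0.165,-0.443,0],[0.165,-0.443,0],[0.165,-0.443,0]]' --turn '[[0,0,0],[0,0,0],[0,0,0],[0,0,0],[0,0,0],[0,0,0],[0,0,0],[0,0,0],[0,0,0],[0,0,0]]' --hand '[1,1,1,1,1,1,1,1,1,1]'

```text
t: 1.77
eef_pos: [0.5764, 0.119, 0.301]
ee_rot: [0.995, -0.096, -0.0, 0.0]
ft_force: [1.3, -1.1, 0.6]
gripper_width: -0.0003
```

```bash
python3 -c "
from h import *
st();dp(W(62,95,150))"
```

```text
t 1.77 tub mm [ 42.9  42.8 301. ] F [ 1.3 -1.1  0.6] w -0.0003 q6 1.9
dp [ 0.0192 -0.0523  0.151 ] turn [0.0002 0.0005 0.    ]
```

Emit:
servo_tool --dp '[[0.019,-0.052,0.0],[0.019,-0.052,0.02],[0.019,-0.052,0.16],[0.019,-0.052,0.16],[0.019,-0.052,0.16],[0.019,-0.052,0.16],[0.019,-0.052,0.16],[0.019,-0.052,0.16]]' --turn '[[0,0,0],[0,0,0],[0,0,0],[0,0,0],[0,0,0],[0,0,0],[0,0,0],[0,0,0]]' --hand '[1,1,1,1,1,1,1,1]'

```text
t: 2.43
eef_pos: [0.6045, 0.1643, 0.1413]
ee_rot: [0.995, -0.096, -0.0, 0.0]
ft_force: [0.2, -0.2, 0.8]
gripper_width: -0.0001
```

```bash
python3 -c "
from h import *
st()
c=snap('scene','s1');cv2.imwrite('pics/s1z.png',cv2.resize(c['pixels'][100:260,270:470],None,fx=4,fy=3.7))
dp(W(62,95,120))"
```

```text
t 2.43 tub mm [ 61.7  92.6 141.3] F [ 0.2 -0.2  0.8] w -0.0001 q6 1.97
dp [-0.0003 -0.0022  0.0228] turn [-0.0007 -0.0016 -0.0002]
```

View pics/s1z.png

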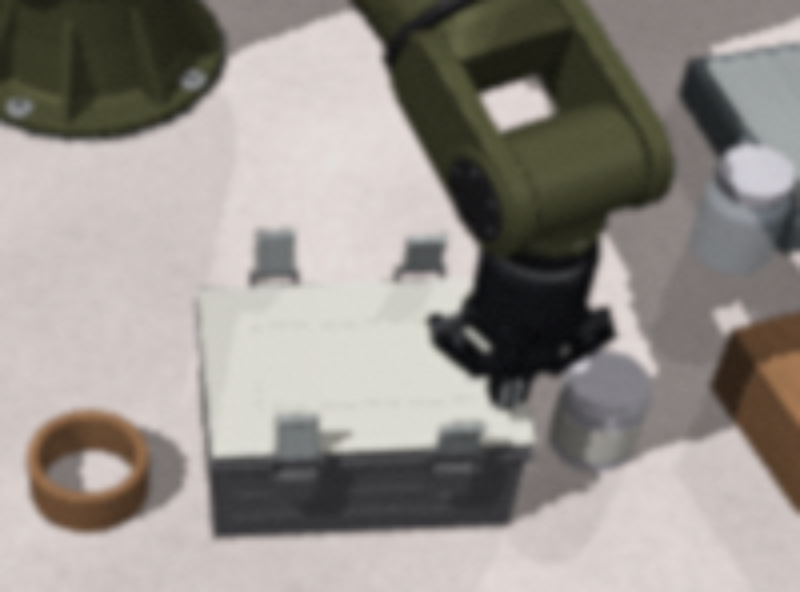

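Emit:
servo_tool --dp '[[0,-0.002,0.01],[0,-0.002,0.018],[0,-0.002,0.021],[0,-0.002,0.023],[0,-0.002,0.024],[0,-0.002,0.025],[0,-0.002,0.025]]' --turn '[[0,0,0],[0,0,0],[0,0,0],[0,0,0],[0,0,0],[0,0,0],[0,0,0]]' --hand '[1,1,1,1,1,1,1]'

```text
t: 3.07
eef_pos: [0.6052, 0.1665, 0.1172]
ee_rot: [0.995, -0.096, 0.001, -0.0]
ft_force: [-0.5, 1.3, 4.6]
gripper_width: 0.0002
```

```bash
python3 -c "
from h import *
st();dp(W(62,95,116))"
```

```text
t 3.07 tub mm [ 62.   94.9 117.2] F [-0.5  1.3  4.6] w 0.0002 q6 1.97
dp [-0.     -0.0001  0.0012] turn [-0.0008 -0.0013 -0.0001]
```

Emit:
servo_tool --dp '[[0,0,0.001],[0,0,0.0015],[0,0,0.002],[0,0,0.002]]' --turn '[[0,0,0],[0,0,0],[0,0,0],[0,0,0]]' --hand '[1,1,1,1]'

```text
t: 3.4
eef_pos: [0.6054, 0.1666, 0.1167]
ee_rot: [0.995, -0.096, 0.001, -0.0]
ft_force: [-6.0, -0.0, 16.7]
gripper_width: 0.0001
```

Emit:
servo_tool --dp '[[0,0,0.0005],[0,0,0.001],[0,0,0.001]]' --turn '[[0,0,0],[0,0,0],[0,0,0]]' --hand '[1,1,1]'

```text
t: 3.65
eef_pos: [0.6054, 0.1666, 0.1166]
ee_rot: [0.995, -0.096, 0.001, -0.001]
ft_force: [-11.3, -1.1, 24.5]
gripper_width: -0.0002
```

Emit:
servo_tool --dp '[[0,0,-0.04],[0,0,-0.07],[0,0.03,-0.07],[0,0.07,-0.07],[0,0.11,-0.07],[0,0.15,-0.07],[0,0.19,-0.07],[0,0.19,-0.06],[0,0.19,-0.02],[0,0.19,-0.01]]' --turn '[[0,0,0],[0,0,0],[0,0,0],[0,0,0],[0,0,0],[0,0,0],[0,0,0],[0,0,0],[0,0,0],[0,0,0]]' --hand '[1,1,1,1,1,1,1,1,1,1]'

```text
t: 4.48
eef_pos: [0.5668, -0.0208, 0.1195]
ee_rot: [0.995, -0.097, -0.002, 0.0]
ft_force: [3.4, -3.6, 14.6]
gripper_width: -0.0004
```

```bash
python3 -c "
from h import *
st();dp(W(62,-95,116))"
```

```text
t 4.48 tub mm [ 60.1 -96.3 119.5] F [ 3.4 -3.6 14.6] w -0.0004 q6 1.66
dp [ 0.0019 -0.0013  0.0035] turn [ 0.0004  0.0045 -0.0016]
```

Emit:
servo_tool --dp '[[0.001,0,0],[0.001,0,0.002],[0.001,0,0.004]]' --turn '[[0,0,0],[0,0,0],[0,0,0]]' --hand '[1,1,1]'

```text
t: 4.73
eef_pos: [0.5703, -0.02, 0.1208]
ee_rot: [0.995, -0.096, 0.001, -0.0]
ft_force: [0.1, -0.4, -0.4]
gripper_width: -0.0002
```

Emit:
servo_tool --dp '[[0,0,0.002],[0,0,0.003],[0,0,0.004],[0,0,0.004]]' --turn '[[0,0,0],[0,0,0],[0,0,0],[0,0,0]]' --hand '[1,1,1,1]'

```text
t: 5.07
eef_pos: [0.5703, -0.0202, 0.1166]
ee_rot: [0.995, -0.096, 0.001, -0.0]
ft_force: [0.2, 0.6, 6.1]
gripper_width: -0.0001
```

Emit:
servo_tool --dp '[[0,0,0.001],[0,0,0.002],[0,0,0.002]]' --turn '[[0,0,0],[0,0,0],[0,0,0]]' --hand '[1,1,1]'

```text
t: 5.32
eef_pos: [0.5704, -0.0202, 0.1164]
ee_rot: [0.995, -0.096, 0.002, -0.0]
ft_force: [-8.2, 2.2, 25.2]
gripper_width: 0.0002
```

```bash
python3 -c "
from h import *
st()"
```

```text
t 5.32 tub mm [ 63.5 -95.  116.4] F [-8.2  2.2 25.2] w 0.0002 q6 1.66
```

Emit:
servo_tool --dp '[[0,0,-0.03],[-0.02,0,-0.03],[-0.06,0,-0.03],[-0.1,0,-0.03],[-0.125,0,-0.03],[-0.125,0,-0.02],[-0.125,0,-0.015],[-0.125,0,-0.01],[-0.125,0,-0.009]]' --turn '[[0,0,0],[0,0,0],[0,0,0],[0,0,0],[0,0,0],[0,0,0],[0,0,0],[0,0,0],[0,0,0]]' --hand '[1,1,1,1,1,1,1,1,1]'

```text
t: 6.07
eef_pos: [0.4472, 0.0033, 0.1215]
ee_rot: [0.995, -0.096, -0.001, 0.0]
ft_force: [0.7, 0.1, -0.5]
gripper_width: -0.0002
```

```bash
python3 -c "
from h import *
st();dp(W(-62,-95,116))"
```

```text
t 6.07 tub mm [-61.9 -95.4 121.5] F [ 0.7  0.1 -0.5] w -0.0002 q6 1.69
dp [-0.0001 -0.0004  0.0055] turn [ 0.0002  0.0011 -0.0004]
```

Emit:
servo_tool --dp '[[0,0,0.002],[0,0,0.004],[0,0,0.005],[0,0,0.006],[0,0,0.007],[0,0,0.0075]]' --turn '[[0,0,0],[0,0,0],[0,0,0],[0,0,0],[0,0,0],[0,0,0]]' --hand '[1,1,1,1,1,1]'

```text
t: 6.57
eef_pos: [0.4472, 0.0032, 0.1161]
ee_rot: [0.995, -0.096, 0.0, 0.0]
ft_force: [-14.2, -2.7, 30.9]
gripper_width: 0.0
```

```bash
python3 -c "
from h import *
st()"
```

```text
t 6.57 tub mm [-61.9 -95.6 116.1] F [-14.2  -2.7  30.9] w 0.0 q6 1.69
```

Emit:
servo_tool --dp '[[0,0,-0.03],[0,-0.03,-0.03],[0,-0.07,-0.03],[0,-0.11,-0.03],[0,-0.15,-0.03],[0,-0.19,-0.03],[0,-0.19,-0.02],[0,-0.19,-0.015],[0,-0.19,-0.012],[0,-0.19,-0.01]]' --turn '[[0,0,0],[0,0,0],[0,0,0],[0,0,0],[0,0,0],[0,0,0],[0,0,0],[0,0,0],[0,0,0],[0,0,0]]' --hand '[1,1,1,1,1,1,1,1,1,1]'

```text
t: 7.4
eef_pos: [0.4831, 0.189, 0.1243]
ee_rot: [0.995, -0.096, -0.0, 0.0]
ft_force: [-0.8, -0.0, 1.6]
gripper_width: -0.0003
```

```bash
python3 -c "
from h import *
st();dp(W(-62,95,116))"
```

```text
t 7.4 tub mm [-62.1  93.7 124.3] F [-0.8 -0.   1.6] w -0.0003 q6 2.07
dp [ 0.0002 -0.0013  0.0083] turn [ 0.0006  0.0008 -0.0013]
```

Emit:
servo_tool --dp '[[0,0,0.002],[0,0,0.004],[0,0,0.005],[0,0,0.006],[0,0,0.007],[0,0,0.008],[0,0,0.009],[0,0,0.009]]' --turn '[[0,0,0],[0,0,0],[0,0,0],[0,0,0],[0,0,0],[0,0,0],[0,0,0],[0,0,0]]' --hand '[1,1,1,1,1,1,1,1]'

```text
t: 8.07
eef_pos: [0.4832, 0.1899, 0.1161]
ee_rot: [0.995, -0.096, 0.0, -0.0]
ft_force: [-1.1, -3.8, 5.2]
gripper_width: -0.0
```

```bash
python3 -c "
from h import *
st()"
```

```text
t 8.07 tub mm [-62.2  94.6 116.1] F [-1.1 -3.8  5.2] w -0.0 q6 2.07
```

Emit:
servo_tool --dp '[[0,0,0.001],[0,0,0.0015],[0,0,0.002],[0,0,0.002]]' --turn '[[0,0,0],[0,0,0],[0,0,0],[0,0,0]]' --hand '[1,1,1,1]'

```text
t: 8.4
eef_pos: [0.4833, 0.1899, 0.1159]
ee_rot: [0.995, -0.096, 0.001, -0.0]
ft_force: [-12.4, -7.6, 29.0]
gripper_width: 0.0002
```

```bash
python3 -c "
from h import *
st()"
```

```text
t 8.4 tub mm [-62.1  94.6 115.9] F [-12.4  -7.6  29. ] w 0.0002 q6 2.07
```

Emit:
servo_tool --dp '[[0,0,-0.03],[0.02,0,-0.03],[0.06,0,-0.03],[0.1,0,-0.03],[0.124,0,-0.03],[0.124,0,-0.02],[0.124,0,-0.015],[0.124,0,-0.012],[0.124,0,-0.012]]' --turn '[[0,0,0],[0,0,0],[0,0,0],[0,0,0],[0,0,0],[0,0,0],[0,0,0],[0,0,0],[0,0,0]]' --hand '[1,1,1,1,1,1,1,1,1]'

```text
t: 9.15
eef_pos: [0.6037, 0.1666, 0.1249]
ee_rot: [0.995, -0.096, -0.001, 0.0]
ft_force: [-0.4, -0.3, 0.1]
gripper_width: 0.0
```

```bash
python3 -c "
from h import *
st();
Q=cloud(snap('top','t2')); d=Q[...,:2]-C; X=d@ex*1e3;Y=d@ey*1e3
for sx,sy in [(1,1),(1,-1),(-1,-1),(-1,1)]:
  m=(abs(X-sx*55)<14)&(abs(Y-sy*95)<12); print(sx,sy,m.sum(),np.median(Q[...,2][m]))
dp(W(62,95,116))"
```

```text
t 9.15 tub mm [ 60.5  94.7 124.9] F [-0.4 -0.3  0.1] w 0.0 q6 1.97
1 1 205 0.40505205062508615
1 -1 98 0.11603093933113087
-1 -1 103 0.11627041620356841
-1 1 109 0.45197504932394084
dp [ 0.0012 -0.0002  0.0097] turn [0.0002 0.0008 0.0005]
```

Emit:
servo_tool --dp '[[0.001,0,0.003],[0.001,0,0.006],[0.001,0,0.008],[0.001,0,0.009],[0.001,0,0.01],[0.001,0,0.011],[0.001,0,0.0115],[0.001,0,0.0115]]' --turn '[[0,0,0],[0,0,0],[0,0,0],[0,0,0],[0,0,0],[0,0,0],[0,0,0],[0,0,0]]' --hand '[1,1,1,1,1,1,1,1]'

```text
t: 9.87
eef_pos: [0.6058, 0.1662, 0.1161]
ee_rot: [0.995, -0.096, 0.0, -0.0]
ft_force: [-9.0, -1.7, 15.7]
gripper_width: 0.0003
```

```bash
python3 -c "
from h import *
st()"
```

```text
t 9.87 tub mm [ 62.7  94.7 116.1] F [-9.  -1.7 15.7] w 0.0003 q6 1.97
```

Emit:
servo_tool --dp '[[0,0,-0.04],[0,0,-0.075],[0.03,0.02,-0.075],[0.06,0.04,-0.075],[0.067,0.04,-0.075],[0.067,0.04,-0.07],[0.067,0.04,-0.05],[0.067,0.04,-0.038],[0.067,0.04,-0.038]]' --turn '[[0,0,0],[0,0,0],[0,0,0],[0,0,0],[0,0,0],[0,0,0],[0,0,0],[0,0,0],[0,0,0]]' --hand '[1,1,1,1,1,1,1,1,1]'

```text
t: 10.62
eef_pos: [0.6621, 0.1146, 0.1487]
ee_rot: [0.995, -0.096, -0.003, 0.001]
ft_force: [-0.2, 0.1, 0.2]
gripper_width: -0.0003
```

```bash
python3 -c "
from h import *
st();c=snap('scene','s3');cv2.imwrite('pics/s3z.png',cv2.resize(c['pixels'][100:260,270:470],None,fx=4,fy=3.7))
dp(W(109,55,150))"
```

```text
t 10.62 tub mm [127.8  54.8 148.7] F [-0.2  0.1  0.2] w -0.0003 q6 1.88
dp [-0.0195 -0.      0.0007] turn [0.0009 0.0032 0.0006]
```

View pics/s3z.png

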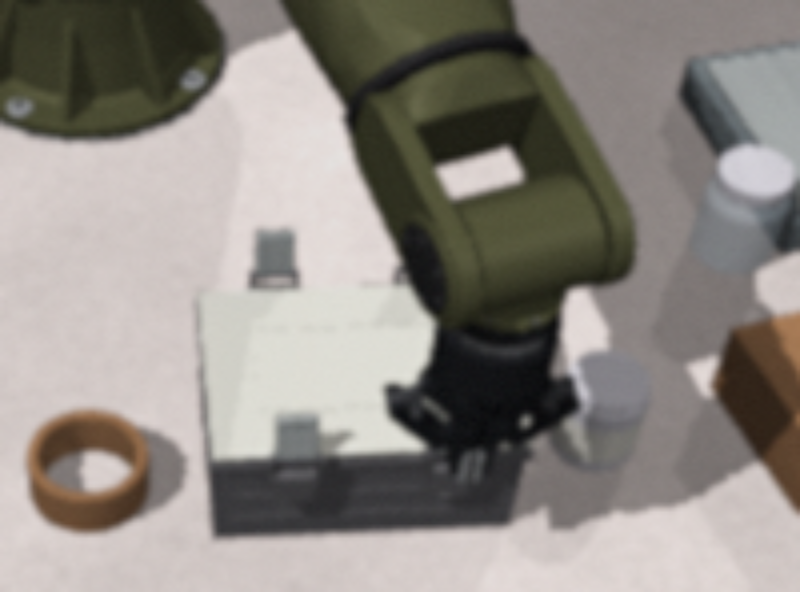

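Emit:
servo_tool --dp '[[-0.009,0,0],[-0.018,0,0],[-0.023,0,-0.001],[-0.028,0,-0.001],[-0.033,0,0],[-0.037,0,0.001],[-0.041,0,0.003],[-0.045,0,0.005],[-0.045,0,0.005]]' --turn '[[0,0,0],[0,0,0],[0,0,0],[0,0,0],[0,0,0],[0,0,0],[0,0,0],[0,0,0],[0,0,0]]' --hand '[1,1,1,1,1,1,1,1,1]'

```text
t: 11.42
eef_pos: [0.619, 0.1228, 0.1468]
ee_rot: [0.995, -0.096, -0.001, 0.0]
ft_force: [0.3, 0.5, -0.1]
gripper_width: 0.0
```

```bash
python3 -c "
from h import *
st();c=snap('scene','s4');cv2.imwrite('pics/s4z.png',cv2.resize(c['pixels'][150:250,310:430],None,fx=6,fy=6))
dp(W(79,55,140.4))"
```

```text
t 11.42 tub mm [ 83.9  54.6 146.8] F [ 0.3  0.5 -0.1] w 0.0 q6 1.9
dp [-0.0052 -0.0005  0.0066] turn [ 0.0003  0.001  -0.0001]
```

View pics/s4z.png

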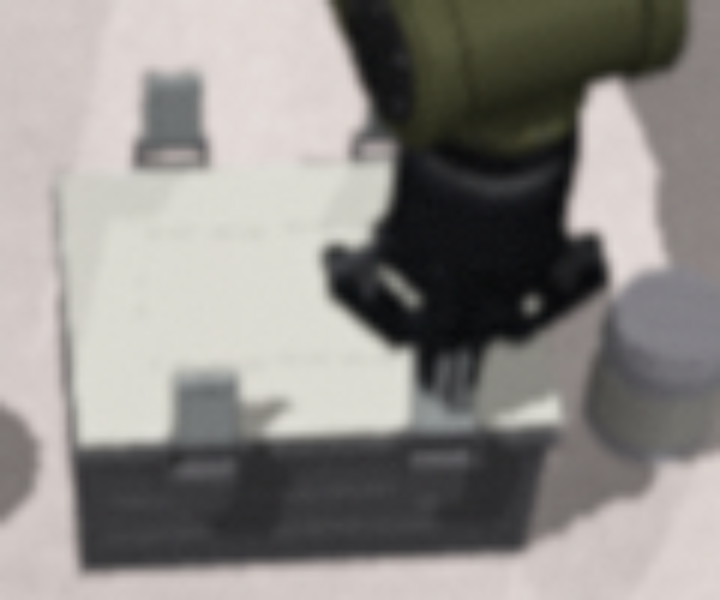

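Emit:
servo_tool --dp '[[-0.003,0,0.003],[-0.005,0,0.006],[-0.007,0,0.009],[-0.0085,0,0.011],[-0.01,0,0.014],[-0.011,0,0.016],[-0.011,0,0.018],[-0.011,0,0.019],[-0.011,0,0.02],[-0.011,0,0.02]]' --turn '[[0,0,0],[0,0,0],[0,0,0],[0,0,0],[0,0,0],[0,0,0],[0,0,0],[0,0,0],[0,0,0],[0,0,0]]' --hand '[1,1,1,1,1,1,1,1,1,1]'

```text
t: 12.3
eef_pos: [0.6088, 0.1246, 0.1268]
ee_rot: [0.995, -0.096, -0.0, 0.0]
ft_force: [-1.3, -0.3, 0.1]
gripper_width: 0.0002
```

```bash
python3 -c "
from h import *
st();c=snap('scene','s5');cv2.imwrite('pics/s5z.png',cv2.resize(c['pixels'][150:250,310:430],None,fx=6,fy=6))
"
```

```text
t 12.3 tub mm [ 73.6  54.5 126.8] F [-1.3 -0.3  0.1] w 0.0002 q6 1.91
```

View pics/s5z.png

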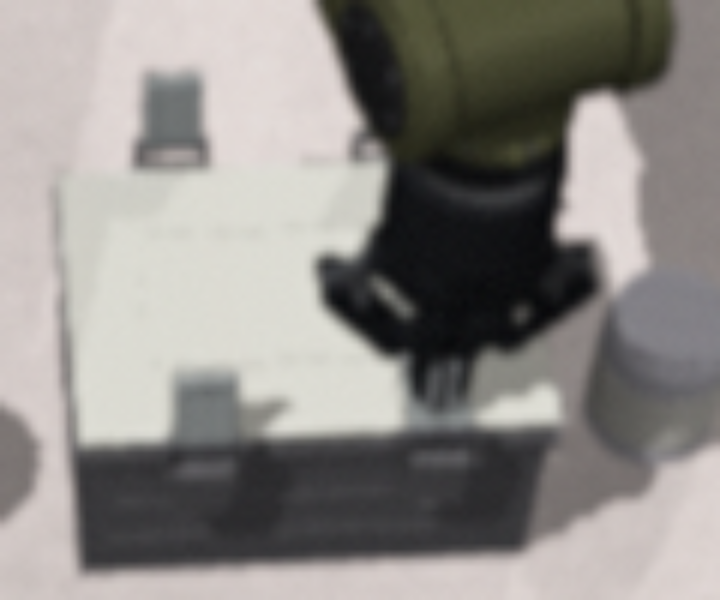

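Emit:
servo_tool --dp '[[0,0,-0.03],[0,0,-0.065],[-0.04,0.02,-0.075],[-0.075,0.04,-0.075],[-0.11,0.06,-0.075],[-0.145,0.08,-0.075],[-0.18,0.1,-0.075],[-0.204,0.11,-0.075],[-0.204,0.11,-0.07],[-0.204,0.11,-0.05]]' --turn '[[0,0,0],[0,0,0],[0,0,0],[0,0,0],[0,0,0],[0,0,0],[0,0,0],[0,0,0],[0,0,0],[0,0,0]]' --hand '[1,1,1,1,1,1,1,1,1,1]'

```text
t: 13.18
eef_pos: [0.3885, 0.0556, 0.1798]
ee_rot: [0.995, -0.096, 0.003, -0.0]
ft_force: [0.8, 1.0, 0.2]
gripper_width: -0.0
```

```bash
python3 -c "
from h import *
st();Q=cloud(snap('top','t6')); d=Q[...,:2]-C; X=d@ex*1e3;Y=d@ey*1e3
m=(abs(X-70)<18)&(abs(Y-55)<12);z=Q[...,2][m];print(m.sum(),np.percentile(z,[5,50,95]))
c=snap('scene','s6');cv2.imwrite('pics/s6z.png',cv2.resize(c['pixels'][130:250,290:430],None,fx=5,fy=5))
dp(W(-130,-55,150))"
```

```text
t 13.18 tub mm [-129.5  -55.4  179.8] F [0.8 1.  0.2] w -0.0 q6 1.81
125 [0.12093008 0.12330276 0.12605352]
dp [ 0.0011 -0.0006  0.0259] turn [ 0.0006  0.0024 -0.0004]
```

View pics/s6z.png

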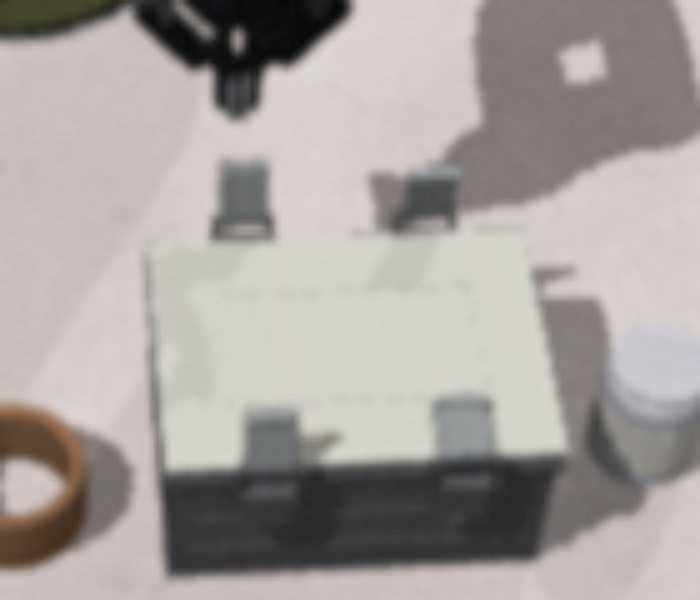

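Emit:
servo_tool --dp '[[0,0,0.015],[0,0,0.028],[0.009,0,0.028],[0.018,0,0.028],[0.024,0,0.027],[0.03,0,0.027],[0.035,0,0.028],[0.039,0,0.029],[0.043,0,0.031],[0.046,0,0.033]]' --turn '[[0,0,0],[0,0,0],[0,0,0],[0,0,0],[0,0,0],[0,0,0],[0,0,0],[0,0,0],[0,0,0],[0,0,0]]' --hand '[1,1,1,1,1,1,1,1,1,1]'

```text
t: 14.12
eef_pos: [0.4335, 0.0468, 0.1445]
ee_rot: [0.995, -0.096, 0.0, -0.0]
ft_force: [-0.3, -0.6, 3.2]
gripper_width: -0.0002
```

```bash
python3 -c "
from h import *
st();dp(W(-73,-55,126.5))
c=snap('scene','s7');cv2.imwrite('pics/s7z.png',cv2.resize(c['pixels'][130:250,290:430],None,fx=5,fy=5))
"
```

```text
t 14.12 tub mm [-83.7 -55.4 144.5] F [-0.3 -0.6  3.2] w -0.0002 q6 1.79
dp [ 0.0107 -0.0004  0.018 ] turn [-0.0001 -0.0008 -0.0002]
```

View pics/s7z.png

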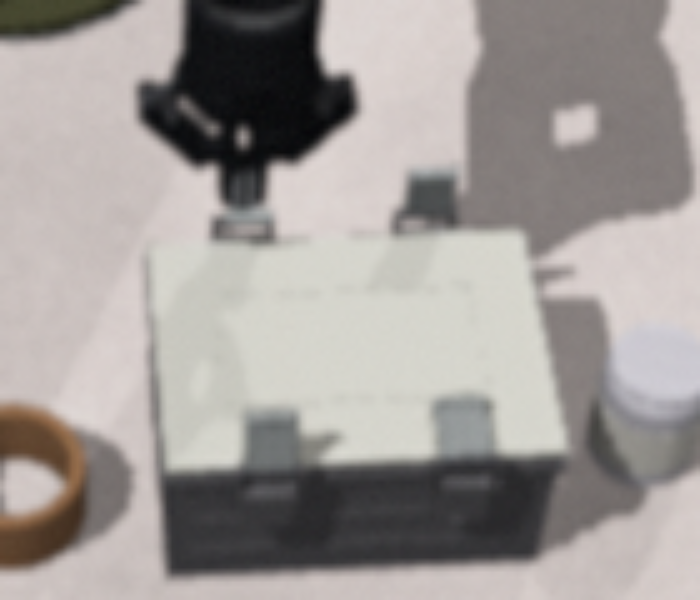

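Emit:
servo_tool --dp '[[0.003,0,0.003],[0.005,0,0.005],[0.007,0,0.008],[0.0085,0,0.01],[0.01,0,0.013],[0.011,0,0.015],[0.011,0,0.017],[0.011,0,0.018],[0.011,0,0.018]]' --turn '[[0,0,0],[0,0,0],[0,0,0],[0,0,0],[0,0,0],[0,0,0],[0,0,0],[0,0,0],[0,0,0]]' --hand '[1,1,1,1,1,1,1,1,1]'

```text
t: 14.92
eef_pos: [0.4434, 0.0448, 0.1259]
ee_rot: [0.995, -0.096, -0.0, 0.0]
ft_force: [-0.0, 0.5, 0.5]
gripper_width: -0.0001
```

```bash
python3 -c "
from h import *
st()
c=snap('scene','s8');cv2.imwrite('pics/s8z.png',cv2.resize(c['pixels'][130:250,290:430],None,fx=5,fy=5))
"
```

```text
t 14.92 tub mm [-73.6 -55.4 125.9] F [-0.   0.5  0.5] w -0.0001 q6 1.78
```

View pics/s8z.png

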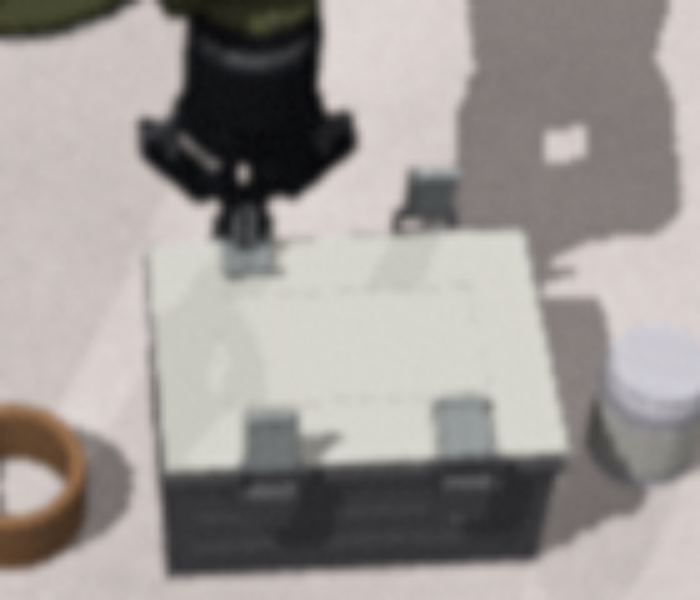

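Emit:
servo_tool --dp '[[0,0,-0.03],[0,0,-0.065],[0.035,0,-0.075],[0.07,0,-0.075],[0.11,0,-0.075],[0.15,0,-0.075],[0.185,0,-0.075],[0.202,0,-0.075],[0.202,0,-0.065],[0.202,0,-0.045]]' --turn '[[0,0,0],[0,0,0],[0,0,0],[0,0,0],[0,0,0],[0,0,0],[0,0,0],[0,0,0],[0,0,0],[0,0,0]]' --hand '[1,1,1,1,1,1,1,1,1,1]'

```text
t: 15.8
eef_pos: [0.6429, 0.0061, 0.1721]
ee_rot: [0.995, -0.096, 0.001, -0.0]
ft_force: [0.5, 0.3, -0.1]
gripper_width: 0.0001
```

```bash
python3 -c "
from h import *
st();Q=cloud(snap('top','t9')); d=Q[...,:2]-C; X=d@ex*1e3;Y=d@ey*1e3
for sx,sy in [(1,1),(-1,-1)]:
  m=(abs(X-sx*70)<18)&(abs(Y-sy*55)<12);z=Q[...,2][m];print(m.sum(),np.percentile(z,[5,50,95]))
dp(W(110,-55,150))"
```

```text
t 15.8 tub mm [129.7 -55.4 172.1] F [ 0.5  0.3 -0.1] w 0.0001 q6 1.72
126 [0.12091851 0.12373912 0.1268218 ]
411 [0.53371793 0.54185855 0.54729219]
dp [-0.0172 -0.0006  0.0165] turn [ 0.0006  0.0047 -0.0003]
```

Emit:
servo_tool --dp '[[0,0,0.013],[-0.007,0,0.021],[-0.018,0,0.021],[-0.024,0,0.02],[-0.029,0,0.02],[-0.034,0,0.02],[-0.039,0,0.022],[-0.042,0,0.024],[-0.045,0,0.026],[-0.047,0,0.028]]' --turn '[[0,0,0],[0,0,0],[0,0,0],[0,0,0],[0,0,0],[0,0,0],[0,0,0],[0,0,0],[0,0,0],[0,0,0]]' --hand '[1,1,1,1,1,1,1,1,1,1]'

```text
t: 16.68
eef_pos: [0.5956, 0.0153, 0.1433]
ee_rot: [0.995, -0.096, 0.0, -0.0]
ft_force: [1.6, -0.1, 2.8]
gripper_width: 0.0002
```

```bash
python3 -c "
from h import *
st();dp(W(73,-55,126.5))
c=snap('scene','s10');cv2.imwrite('pics/s10z.png',cv2.resize(c['pixels'][130:250,290:430],None,fx=5,fy=5))
"
```

```text
t 16.68 tub mm [ 81.5 -55.4 143.3] F [ 1.6 -0.1  2.8] w 0.0002 q6 1.73
dp [-0.0085 -0.0004  0.0168] turn [-0.0001 -0.0003 -0.0002]
```

View pics/s10z.png

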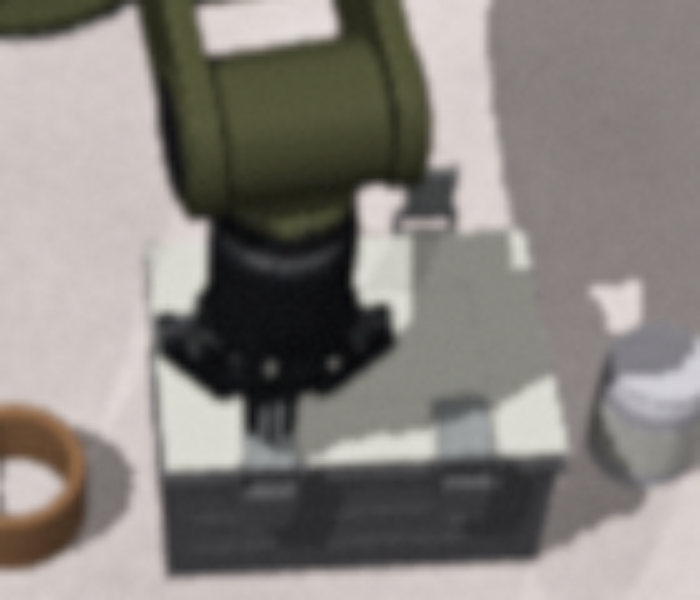

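Emit:
servo_tool --dp '[[-0.002,0,0.003],[-0.004,0,0.005],[-0.006,0,0.008],[-0.007,0,0.01],[-0.008,0,0.013],[-0.009,0,0.015],[-0.009,0,0.016],[-0.009,0,0.017],[-0.009,0,0.017]]' --turn '[[0,0,0],[0,0,0],[0,0,0],[0,0,0],[0,0,0],[0,0,0],[0,0,0],[0,0,0],[0,0,0]]' --hand '[1,1,1,1,1,1,1,1,1]'

```text
t: 17.48
eef_pos: [0.5868, 0.0169, 0.1259]
ee_rot: [0.995, -0.096, -0.0, 0.0]
ft_force: [-0.9, -0.2, -0.4]
gripper_width: -0.0003
```

```bash
python3 -c "
from h import *
st()
"
```

```text
t 17.48 tub mm [ 72.5 -55.5 125.9] F [-0.9 -0.2 -0.4] w -0.0003 q6 1.73
```

Emit:
servo_tool --dp '[[0,0,-0.03],[0,0,-0.065],[-0.04,-0.02,-0.075],[-0.075,-0.04,-0.075],[-0.11,-0.06,-0.075],[-0.145,-0.08,-0.075],[-0.18,-0.1,-0.075],[-0.2025,-0.1105,-0.075],[-0.2025,-0.1105,-0.065],[-0.2025,-0.1105,-0.045]]' --turn '[[0,0,0],[0,0,0],[0,0,0],[0,0,0],[0,0,0],[0,0,0],[0,0,0],[0,0,0],[0,0,0],[0,0,0]]' --hand '[1,1,1,1,1,1,1,1,1,1]'

```text
t: 18.32
eef_pos: [0.4097, 0.1651, 0.173]
ee_rot: [0.995, -0.095, 0.002, -0.001]
ft_force: [1.0, -0.1, 0.4]
gripper_width: 0.0001
```

```bash
python3 -c "
from h import *
st();dp(W(-110,55,150))
c=snap('scene','s11');cv2.imwrite('pics/s11z.png',cv2.resize(c['pixels'][130:250,290:430],None,fx=5,fy=5))
"
```

```text
t 18.32 tub mm [-129.6   56.2  173. ] F [ 1.  -0.1  0.4] w 0.0001 q6 2.06
dp [0.0195 0.0013 0.0231] turn [-0.0022 -0.0043  0.002 ]
```

View pics/s11z.png

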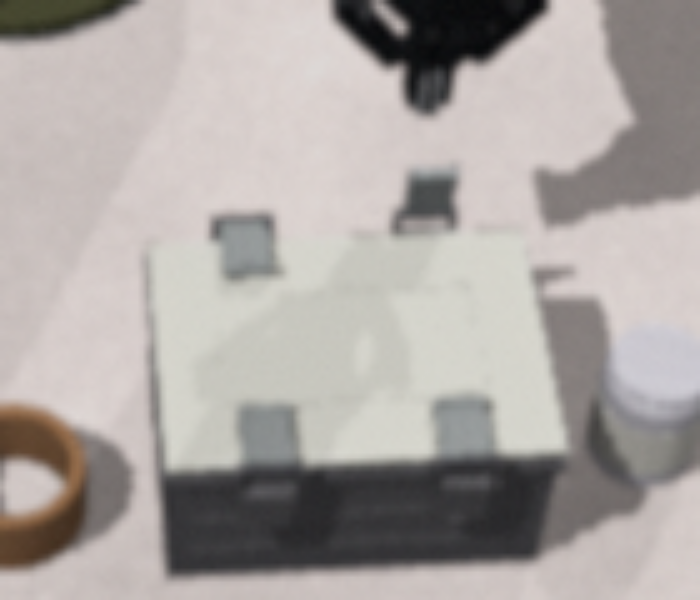

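a, b and c lie flat (465,425), (270,435) and (245,250) px. d is still up at (430,195), with the gripper behind it.

Emit:
servo_tool --dp '[[0,0,0.013],[0.007,0,0.021],[0.018,0,0.021],[0.024,0,0.02],[0.029,0,0.02],[0.034,0,0.02],[0.039,0,0.022],[0.042,0,0.024],[0.045,0,0.026],[0.047,0,0.028]]' --turn '[[0,0,0],[0,0,0],[0,0,0],[0,0,0],[0,0,0],[0,0,0],[0,0,0],[0,0,0],[0,0,0],[0,0,0]]' --hand '[1,1,1,1,1,1,1,1,1,1]'

```text
t: 19.2
eef_pos: [0.4559, 0.1551, 0.1434]
ee_rot: [0.995, -0.096, 0.0, -0.0]
ft_force: [-1.4, 0.1, 2.8]
gripper_width: 0.0001
```

```bash
python3 -c "
from h import *
st();dp(W(-73,55,126.5))
c=snap('scene','s12');cv2.imwrite('pics/s12z.png',cv2.resize(c['pixels'][130:250,290:430],None,fx=5,fy=5))
"
```

```text
t 19.2 tub mm [-82.3  55.2 143.4] F [-1.4  0.1  2.8] w 0.0001 q6 2.01
dp [0.0093 0.0002 0.0169] turn [-0.0003 -0.0007 -0.0003]
```

View pics/s12z.png

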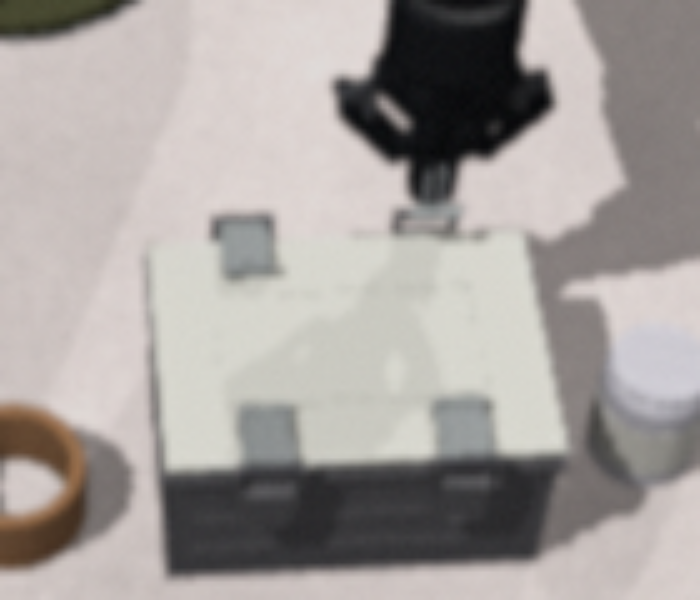

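Emit:
servo_tool --dp '[[0.003,0,0.003],[0.005,0,0.005],[0.007,0,0.008],[0.0085,0,0.01],[0.009,0,0.013],[0.0095,0,0.015],[0.0095,0,0.016],[0.0095,0,0.017],[0.0095,0,0.017]]' --turn '[[0,0,0],[0,0,0],[0,0,0],[0,0,0],[0,0,0],[0,0,0],[0,0,0],[0,0,0],[0,0,0]]' --hand '[1,1,1,1,1,1,1,1,1]'

```text
t: 20.0
eef_pos: [0.4647, 0.1533, 0.1261]
ee_rot: [0.995, -0.096, -0.0, 0.0]
ft_force: [1.0, 0.4, -0.1]
gripper_width: 0.0002
```

Emit:
servo_tool --dp '[[0,0,-0.03],[0,0,-0.065],[0,0,-0.1],[-0.03,-0.01,-0.13],[-0.07,-0.02,-0.15],[-0.07,-0.02,-0.17],[-0.07,-0.02,-0.17],[-0.07,-0.02,-0.17],[-0.07,-0.02,-0.17]]' --turn '[[0,0,0],[0,0,0],[0,0,0],[0,0,0],[0,0,0],[0,0,0],[0,0,0],[0,0,0],[0,0,0]]' --hand '[1,1,1,1,1,1,1,1,1]'

```text
t: 20.75
eef_pos: [0.3999, 0.1861, 0.2957]
ee_rot: [0.995, -0.096, -0.0, 0.0]
ft_force: [0.5, -0.2, -1.2]
gripper_width: 0.0001
```

```bash
python3 -c "
from h import *
st()
t=snap('top','t13');c=snap('scene','s13')
for n,k in (('top',t),('scene',c)):
  Q=cloud(k); d=Q[...,:2]-C; X=d@ex*1e3;Y=d@ey*1e3
  for nm,sx,sy in [('a',1,1),('b',1,-1),('c',-1,-1),('d',-1,1)]:
    z=Q[...,2]; o=[]
    for px,hx,py in ((70,16,55),(62,12,95)):
      m=(abs(X-sx*px)<hx)&(abs(Y-sy*py)<10); m&=z<.2; o+=[int(m.sum()),np.percentile(z[m],[5,50,95]).round(4) if m.any() else None]
    print(n,nm,o)
cv2.imwrite('pics/s13z.png',cv2.resize(c['pixels'][130:250,290:430],None,fx=5,fy=5))
"
```

```text
t 20.75 tub mm [-143.2   75.   295.7] F [ 0.5 -0.2 -1.2] w 0.0001 q6 2.12
top a [97, array([0.1209, 0.1238, 0.1263]), 73, array([0.1137, 0.1161, 0.1191])]
top b [97, array([0.1214, 0.1237, 0.1263]), 70, array([0.1132, 0.1159, 0.1188])]
top c [99, array([0.1209, 0.124 , 0.1265]), 72, array([0.1123, 0.1156, 0.1192])]
top d [103, array([0.1209, 0.1234, 0.126 ]), 74, array([0.1133, 0.1159, 0.1191])]
scene a [146, array([1.000e-04, 4.820e-02, 1.283e-01]), 47, array([0.1141, 0.1174, 0.1219])]
scene b [154, array([-0.0002,  0.1034,  0.1278]), 57, array([0.0499, 0.1178, 0.1212])]
scene c [55, array([0.1157, 0.1257, 0.1287]), 41, array([0.1132, 0.1182, 0.1223])]
scene d [53, array([0.1223, 0.126 , 0.1301]), 41, array([0.1144, 0.1174, 0.121 ])]
```

View pics/s13z.png

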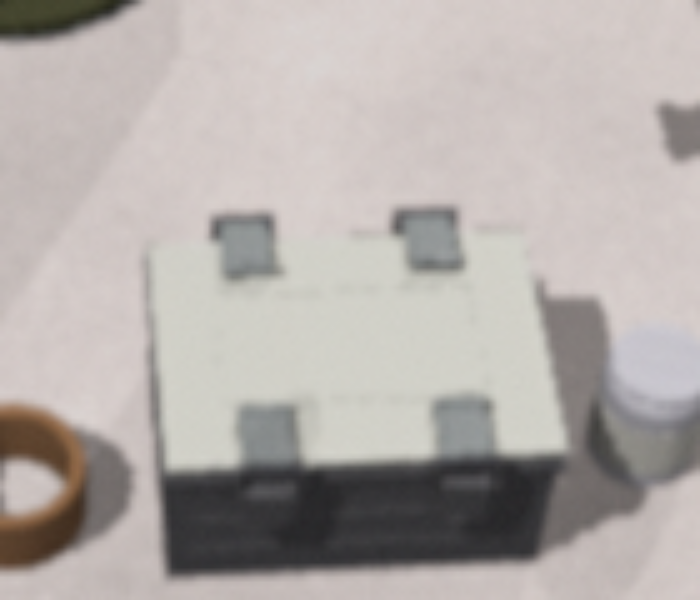

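View pics/t13.png

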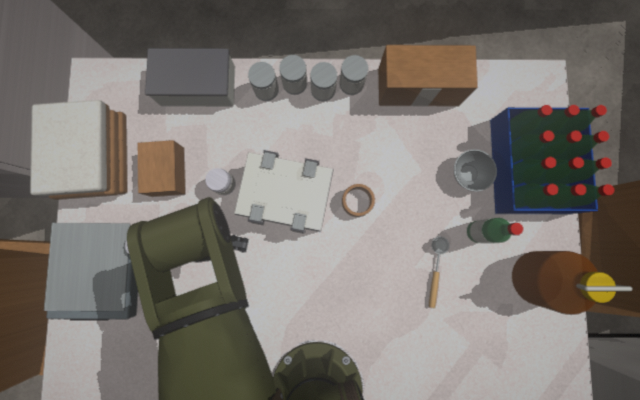

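All four clips are flat: 124 mm in the top view, at (269,160), (311,168), (257,214) and (300,223) px. The lid corners read about 116 mm, and the tin and the tape are where they were.

```bash
python3 -c "
from h import *
print(close_job()); st()"
```

```text
the job is handed in; nothing more can be done
None
the job is handed in; nothing more can be done
```

The tub is sealed. With all four clips up, I pressed the lid home at corners a, b, c and d, then pressed a again to check it. I then snapped the clips down in the order a, c (diagonal), b, d, backed the arm off, and handed the job in at about 21 s.

- **Lid:** In the last top view, the corners read 115.6–116.1 mm against 116 mm for home. When pressed, the fingertip stopped hard at 115.9–116.6 mm. I pressed with up to about 31 N, more than the 8–15 N suggested but well under the limits.
- **Clips:** All four read 123.4–124.0 mm, against 124 mm for flat.
- **Disagreement:** The scene camera read the lid corners, and clips c and d, about 1.5–2.5 mm higher than the top view. That is about its 2 mm calibration error. Its samples for clips a and b mixed in other surfaces, so I don't count them. Its picture shows all four clips flat.
- **Other things on the table:** The tin, tape, bowl, bottle, spoon and carton look unmoved. The arm hid most of the jar in the last picture, so I couldn't check it. The wrist force was about 1 N with the arm backed off.

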